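Point out the short-cut bar and the scrap tub

TASK

Four sawn steel bars lie in a row on the plywood board and one of them was cut too short. Show a helper what to do with it, touching and moving nothing: point with the gripper's fingertips down at the middle of the short bar from just above it and keep still there for about two seconds, then point the same way down at the middle of the open mouth of the round scrap tub, and finish still pointing there. Do not point down at any other bar or at the rectangular tray on the way: go from place to place with the hand raised.

Things in the scene. Friction and masses are not known exactly. Their poses are not given: they have to be found in the camera images.
- bar_short_top (a point): The short bar: a sawn length of plain square steel bar, 26 x 26 mm and 75 mm long, lying loose on the plywood board, its length roughly towards the robot (local x). This point is the centre of its top face, about 38 mm above the table; local z is up. It may have any place in the row of four; neighbours are 70 mm apart centre to centre. To point at it, hold the fingertips about 10 to 50 mm above this point, within about 20 mm sideways.
- bar_a_top (a point): One of the three bars of the right length: a sawn length of plain square steel bar, 26 x 26 mm and 120 mm long, lying loose on the plywood board, its length roughly towards the robot (local x). This point is the centre of its top face, about 38 mm above the table; local z is up.
- bar_b_top (a point): One of the three bars of the right length: a sawn length of plain square steel bar, 26 x 26 mm and 120 mm long, lying loose on the plywood board, its length roughly towards the robot (local x). This point is the centre of its top face, about 38 mm above the table; local z is up.
- bar_c_top (a point): One of the three bars of the right length: a sawn length of plain square steel bar, 26 x 26 mm and 120 mm long, lying loose on the plywood board, its length roughly towards the robot (local x). This point is the centre of its top face, about 38 mm above the table; local z is up.
- tub_mouth (a point): The scrap tub: a round open metal tub, 112 mm across and 85 mm tall, fixed to the table, with a few small offcuts inside that stay below the rim. This point is the centre of its mouth at rim height; z is up. It stands beyond the board, to the left or to the right. To point at it, hold the fingertips about 10 to 50 mm above this point, within about 25 mm sideways.
- tray_mouth (a point): The tray for good bars: a rectangular open grey sheet-metal tray, 135 x 150 mm and 50 mm tall, fixed to the table, with four good bars laid side by side in it, beyond the board on the other side from the tub. This point is the centre of its mouth at rim height. Not to be pointed at.
- board: A flat plywood board, 150 mm (its x) by 300 mm (its y) and 12 mm thick, fixed to the table under the row of bars. Origin at the centre of its underside.
- wrench: A steel spanner 180 mm long lying on the table at the left. Origin at its underside. Leave alone.
- spray: A spray can 56 mm across and 170 mm tall standing at the far left. Origin at the centre of its underside. Leave alone.
- magnet: A triangular welding magnet about 100 mm on its short sides and 16 mm thick lying flat at the right. Origin at its underside. Leave alone.
- tape: A pocket tape measure 65 x 38 mm and 60 mm tall standing at the right. Origin at the centre of its underside. Leave alone.
There are look-alikes about, which are no part of the job. Leave any turquoise look-alike of the part that bears tub_mouth alone.

How it is judged (in metres and radians):
On the way, in this order (a step that is already met when the one before it is completed fails the run):
1. points at the short bar and dwells (horizontal distance between the grasp point and bar_short_top below 0.025 m and z of the grasp point in the frame of bar_short_top between 0.015 and 0.085 m), for 1.5 s.
2. points at the scrap tub and dwells (horizontal distance between the grasp point and tub_mouth below 0.032 m and z of the grasp point in the frame of tub_mouth between 0 and 0.1 m), for 1 s.
At the end, for the whole second after the job is handed in: The grasp point (some 19 mm behind the fingertips) is still over the tub's mouth, within 32 mm of its centre sideways and 0 to 100 mm above the rim; all bars and bystanders are within 10 mm of where they started; the robot touches nothing (all of step 2 and not (distance of any of bar_short_top, bar_a_top, bar_b_top, bar_c_top, wrench, spray, magnet, tape from where it was at the start of the episode above 0.01 m) and not (contact force between any of the fingers, the arm and anything else above 0.5 N)).
It fails at once if the robot touches something (over 0.5 N) (contact force between any of the fingers, the arm and anything else above 0.5 N).
It fails at once if a bar or a bystander is moved or lifted by more than 10 mm (distance of any of bar_short_top, bar_a_top, bar_b_top, bar_c_top, wrench, spray, magnet, tape from where it was at the start of the episode above 0.01 m).
It fails at once if the hand comes down over another bar or over the tray (grasp point lower than 75 mm above it, within 28 mm of a bar's middle or 40 mm of the tray's) ((horizontal distance between the grasp point and bar_a_top below 0.028 m and z of the grasp point in the frame of bar_a_top between -0.03 and 0.075 m) or (horizontal distance between the grasp point and bar_b_top below 0.028 m and z of the grasp point in the frame of bar_b_top between -0.03 and 0.075 m) or (horizontal distance between the grasp point and bar_c_top below 0.028 m and z of the grasp point in the frame of bar_c_top between -0.03 and 0.075 m) or (horizontal distance between the grasp point and tray_mouth below 0.04 m and z of the grasp point in the frame of tray_mouth between -0.05 and 0.075 m)).
It also fails if it takes over 42 s, if anything falls off the work surface, if the arm or the gripper's body presses on something with over 40 N, if the wrist force passes 120 N, or if a joint passes its speed limit or range.

ROBOT

A 6-joint arm with a two-finger parallel gripper is mounted at the origin on the work surface. World frame = base frame: x ahead of the robot, y to its left, z up, the work surface at z = 0. Lengths are in mm, angles in degrees, forces in N, time in s.
With the tool pointing down it reaches from about 350 to 850 mm from the base axis. Payload 8.1 kg.
Tool frame: the origin (TCP) lies midway between the tips of the shut fingers; the grasp point (between the pads) lies 19 mm behind it; z points along the fingers, y is the line along which they close (so a half turn about z gives the same grasp; the last joint's range is limited). The gripper opens to 85 mm and grips with 20 to 120 N. Pads are 22 mm wide; open, the fingers measure 114 mm over their backs; the gripper's body (76 mm by 85 mm) begins 54 mm behind the grasp point. The pads swing forward as they close: fully open they stand 13 mm farther back than shut.
Start: joints at [60.882, 7.471, 85.268, -0, 87.261, -4.893], TCP at [246.169, 547.18, 231.292] pointing down, gripper open.
Joint ranges: [-169.43, 169.43], [-51.17, 129.36], [1.28, 143.12], [-76.62, 256.62], [0, 156.53], [-152.29, 152.29]. Speed limits (degrees/s): [136.94, 136.94, 159.86, 180, 180, 180].

INTERFACE

Orientations are given as [roll, pitch, yaw] about the fixed x, y, z axes, in that order (R = Rz(yaw) Ry(pitch) Rx(roll)).
In Python, from bench import r gives the robot as it stands.
- The arm moves only by the tool step_arm, never from a script. Its arguments are lists of equal length, an entry for each row: "delta_pos": the shift along the world's x, y, z in units of 200 mm (1.0 is 200 mm), a list of three; "spin": the turn about the world's z in units of 180 degrees (1.0 is 180 degrees). In form: {"delta_pos": [[dx, dy, dz], ...], "spin": [spin, ...]}. A call has 1 to 8 rows; each row shifts and turns the commanded pose from where the row before left it; what a row does not reach is not made up. A row lasts 1/8 s, in which the tool goes at most 62.5 mm and 10.7 degrees, less where a joint would pass 70% of its speed; a pose out of reach is approached as far as the arm can. A call with a number of a shift or a turn outside -1 to 1 is refused whole. A call with a gripper value outside its range is refused whole. "gripper" is the opening, from -1 (shut) to 1 (fully open), set as the call begins (left out, the last holds). The fingers move at their own pace and stop on an object; "squeeze" is the grip in N (left out, the last holds). Time passes only in rows, so rows that do not move let the fingers close. It gives the time, the measured TCP pose, the force, the opening and the grip force at its end, in the units of the state.
- r.sense(): the state, without advancing time (a new reading comes with each control period).
- r.snapshot(name): name is "scene" or "top"; returns a dict with "pixels" (384x512x3 uint8, blue, green, red), "fx", "fy", "cx", "cy" (pixels), "dist_coeffs" ([k1, k2, p1, p2, k3] as OpenCV has them; the pictures are not rectified), "camera_from_world" (4x4, takes a point from world to camera coordinates). Camera axes: x right, y up, looking along -z (the intrinsics and any distortion apply to the point x, -y, -z); pixel columns grow to the right and rows downward; lengths in mm; the calibration is good to about 2 mm. A picture is of the moment at which its call begins. There is no depth.
- r.hand_in(): hands the job in; it is judged then, once.
The state is a dict: "time": time; "joint_pos": joint angles; "qd": joint speeds; "joint_efforts": joint torques, N m; "tool_pos": TCP position; "tcp_rot": TCP orientation; "ft_force": force on the tool from outside, world axes, zero at the start; "wrist_torque": the same for the moment, N m; "finger_gap": finger opening in mm; "grip_force": force on a finger pad.
Only numpy, scipy, OpenCV 4.12 (cv2) and the standard library are available. Lean on these libraries where they do the work, as an engineer would, in place of code of your own. Each camera call takes 0.05 s, during which the arm holds its last target. There are 200 camera calls.

## Working session

There is one attempt and no reset: what is moved stays moved. The work goes in short steps, Python scripts to look and compute and a tool call to move; the robot and the scene stay as the last step left them, time stands still between calls to the robot, and variables do not carry over. Pictures are saved under pics/ and viewed, at most 10 in all, crops included, and the job is handed in when it is done.

Besides the shell and the picture viewer there is one more tool, called after "Request:" by a JSON object that holds its "op" and its "data". step_arm: Moves the arm, as the interface text tells. Shifts and turns lie within -1 to 1; 1 stands for 200 mm of shift or 180 degrees of turn. Its arguments: {"type":"object","properties":{"delta_pos":{"type":"array","items":{"type":"array","items":{"type":"number","minimum":-1,"maximum":1}}},"spin":{"type":"array","items":{"type":"number","minimum":-1,"maximum":1}},"gripper":{"type":"number"},"squeeze":{"type":"number"}},"required":["delta_pos","spin"]}

```bash
mkdir -p pics
cat > h.py <<'E'
import numpy as np, cv2
from bench import r
def ray(s,u,v):
    K=np.array([[s['fx'],0,s['cx']],[0,s['fy'],s['cy']],[0,0,1.]])
    p=cv2.undistortPoints(np.array([[[u,v]]],float),K,np.array(s['dist_coeffs'],float))[0,0]
    T=np.array(s['camera_from_world']);R=T[:3,:3];c=-R.T@T[:3,3]
    return c,R.T@np.array([p[0],-p[1],-1.])
def onz(s,u,v,z):
    c,d=ray(s,u,v);return c+d*(z-c[2])/d[2]
E
python3 - <<'E'
from h import *
import pickle
for n in('scene','top'):
    s=r.snapshot(n);pickle.dump(s,open(n+'.pkl','wb'));cv2.imwrite(f'pics/{n}0.png',s['pixels'])
    print(n,ray(s,256,192))
print(r.sense())
E
```

```text
scene (array([1138.73928935, -322.13661262, 1257.92355705]), array([-0.44768123,  0.23761437, -0.8620605 ]))
top (array([ 300.8863968,   15.7177943, 1271.996297 ]), array([ 0.19642449, -0.00953967, -0.98055699]))
{'time': 0.1, 'joint_pos': array([ 6.08834629e+01,  7.51228851e+00,  8.53234994e+01, -1.59720474e-03,
        8.72611011e+01, -4.89422069e+00]), 'qd': array([-0.05641454, -0.02136462, -0.09438992,  0.05204379,  0.05224409,
       -0.04672669]), 'joint_efforts': array([ 1.18859480e-03, -5.70948923e+01, -5.01943374e+01, -1.03942093e-04,
        8.00388458e-03,  1.19117963e-04]), 'tool_pos': array([245.92426982, 546.74047249, 230.32920511]), 'tcp_rot': array([-1.79903328e+02, -6.67678058e-03,  1.55777756e+02]), 'ft_force': array([0.59569605, 0.1078357 , 0.42354524]), 'wrist_torque': array([ 0.00018207, -0.00505484,  0.01438612]), 'grip_force': 0.0, 'finger_gap': 85.52433595301795}
```

View pics/top0.png

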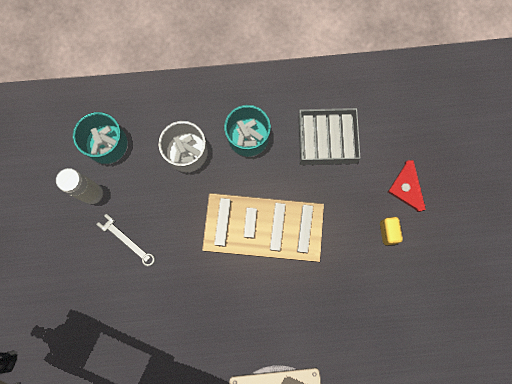

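View pics/scene0.png

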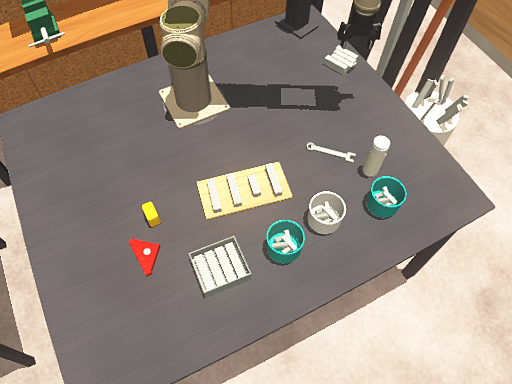

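The top view shows the bars at about (222,222), (250,223), (278,227) and (305,229). The one at (250,223) is clearly shortest. There are three round tubs, at (97,138), (183,147) and (247,130). The outer two are turquoise look-alikes, so the plain metal one at (183,147) is the scrap tub. In the scene view these are the bar at (254,185) and the tub at (327,212). I'll measure both and confirm with a crop.

Run:
```python
from h import *
import pickle
crops=[]
for n,bar,tub in(('top',(190,185,335,270),(183,147)),('scene',(190,155,300,225),(327,212))):
    s=pickle.load(open(n+'.pkl','rb'));im=s['pixels'];hsv=cv2.cvtColor(im,cv2.COLOR_BGR2HSV)
    m=((hsv[...,1]<45)&(hsv[...,2]>(185 if n=='top' else 195))).astype(np.uint8)
    x0,y0,x1,y1=bar
    cs,_=cv2.findContours(m[y0:y1,x0:x1].copy(),cv2.RETR_EXTERNAL,cv2.CHAIN_APPROX_NONE,offset=(x0,y0))
    for c in cs:
        if cv2.contourArea(c)<60: continue
        b=cv2.boxPoints(cv2.minAreaRect(c));P=np.array([onz(s,*q,38) for q in b])
        print(n,'bar px',b.mean(0).round(1),'xyz',P.mean(0).round(1),'sides',np.linalg.norm(P[0]-P[1]).round(),np.linalg.norm(P[1]-P[2]).round())
    # tub outer outline: not dark table, not turquoise
    m2=((hsv[...,2]>120)&(hsv[...,1]<60)).astype(np.uint8)
    u,v=tub;w=np.zeros_like(m2);w[v-33:v+33,u-33:u+33]=m2[v-33:v+33,u-33:u+33]
    cs,_=cv2.findContours(w,cv2.RETR_EXTERNAL,cv2.CHAIN_APPROX_NONE)
    c=max(cs,key=cv2.contourArea);P=np.array([onz(s,*q[0],85)[:2] for q in c])
    (cc,rad)=cv2.minEnclosingCircle(P.astype(np.float32))
    print(n,'tub bbox',cv2.boundingRect(c),'circle',cc,rad, 'min',P.min(0),'max',P.max(0))
    k=im[v-45:v+105,u-70:u+150] if n=='top' else im[130:280,190:410]
    crops.append(cv2.resize(k,(660,450))[:300] if 0 else cv2.resize(k,(440,300)))
cv2.imwrite('pics/crop.png',np.vstack(crops))
```

```text
top bar px [249.8 222. ] xyz [472.8  26.4  38. ] sides 73.0 26.0
top bar px [305.2 228.1] xyz [ 444.7 -111.    38. ] sides 118.0 25.0
top bar px [277.3 226.2] xyz [456.  -41.6  38. ] sides 118.0 26.0
top bar px [221.8 221.4] xyz [481.5  96.5  38. ] sides 119.0 27.0
top tub bbox (158, 121, 48, 45) circle (681.8867797851562, 178.5011444091797) 59.296546936035156 min [623.54432412 119.22536096] max [739.91314705 237.07285685]
scene bar px [213.6 193.5] xyz [ 444.4 -113.3   38. ] sides 28.0 121.0
scene bar px [254.1 183.7] xyz [472.8  23.5  38. ] sides 27.0 77.0
scene bar px [233.5 188. ] xyz [455.6 -45.3  38. ] sides 26.0 122.0
scene bar px [273.3 177.9] xyz [481.7  92.1  38. ] sides 26.0 122.0
scene tub bbox (294, 179, 66, 66) circle (686.9491577148438, 180.2179718017578) 151.32286071777344 min [542.89491499  45.46877039] max [820.57023233 324.37382026]
```

View pics/crop.png

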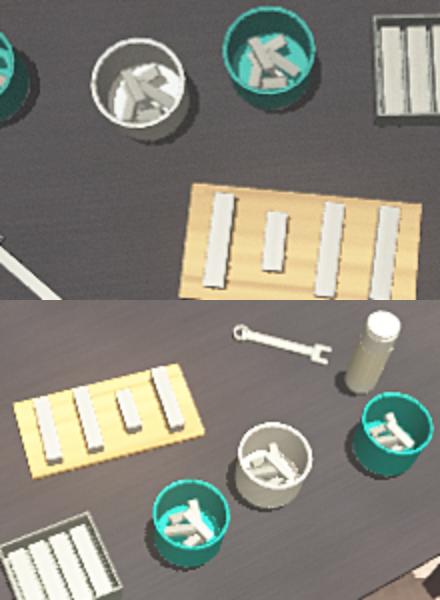

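Both views agree on the bar: (473, 25, 38), with sides of about 75 x 26 mm. The crop confirms the short bar and the plain metal tub; correcting the rim fit for the visible wall puts the tub at about (684, 178, 85). Next I move over to the bar with the hand raised and the fingers shut.

Request:
{"op": "step_arm", "data": {"delta_pos": [[0.0945,-0.2175,0],[0.0945,-0.2175,0],[0.0945,-0.2175,0],[0.0945,-0.2175,0],[0.0945,-0.2175,0],[0.0945,-0.2175,0]], "spin": [0,0,0,0,0,0], "gripper": -1}}

```text
time: 0.85
tool_pos: [359.7, 284.6, 230.9]
tcp_rot: [-180.0, -0.0, 155.8]
ft_force: [0.9, -0.2, -0.1]
finger_gap: -0.4
grip_force: 0.0
```

Request:
{"op": "step_arm", "data": {"delta_pos": [[0.0945,-0.2175,0],[0.0945,-0.2175,0],[0.0945,-0.2175,0],[0.0945,-0.2175,0],[0.0945,-0.2175,0],[0.0945,-0.2175,0],[0,0,0],[0,0,0]], "spin": [0,0,0,0,0,0,0,0]}}

```text
time: 1.85
tool_pos: [472.6, 25.3, 230.9]
tcp_rot: [-180.0, -0.1, 155.7]
ft_force: [-0.2, -1.0, -0.2]
finger_gap: -0.1
grip_force: 0.0
```

Run:
```python
from h import *
import pickle
s=pickle.load(open('scene.pkl','rb'));print('tub rim scene',onz(s,327.2,207,85))
for n,u,v in(('scene',381,142),):print('spray top',onz(s,u,v,170))
s=pickle.load(open('top.pkl','rb'));print('spray top',onz(s,68,180,170))
```

```text
tub rim scene [680.97227773 174.83144561  85.        ]
spray top [592.9470388  423.07440406 170.        ]
spray top [590.03641582 427.61955324 170.        ]
```

Request:
{"op": "step_arm", "data": {"delta_pos": [[0,0,-0.1375],[0,0,-0.1375],[0,0,-0.1375],[0,0,-0.1375],[0,0,-0.1375],[0,0,-0.1375],[0,0,0],[0,0,0]], "spin": [0,0,0,0,0,0,0,0]}}

```text
time: 2.85
tool_pos: [473.4, 25.9, 67.4]
tcp_rot: [180.0, 0.0, 155.8]
ft_force: [0.2, -1.0, 0.5]
finger_gap: 0.0
grip_force: 0.0
```

Request:
{"op": "step_arm", "data": {"delta_pos": [[0,0,0],[0,0,0],[0,0,0],[0,0,0],[0,0,0],[0,0,0],[0,0,0],[0,0,0]], "spin": [0,0,0,0,0,0,0,0]}}

```text
time: 3.85
tool_pos: [473.0, 25.2, 66.3]
tcp_rot: [-180.0, -0.0, 155.8]
ft_force: [-0.4, -0.4, -0.7]
finger_gap: -0.1
grip_force: 0.0
```

Run:
```python
from h import *
im=np.vstack([cv2.resize(r.snapshot('top')['pixels'][100:280,150:350],(440,300),interpolation=cv2.INTER_CUBIC),cv2.resize(r.snapshot('scene')['pixels'][130:280,190:410],(440,300))])
cv2.imwrite('pics/bar.png',im)
```

```text
(no output)
```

View pics/bar.png

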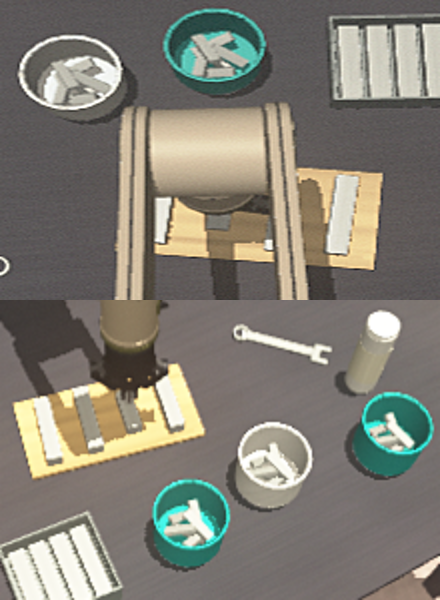

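The crop shows the fingertips just above the short bar (crop about (128,392)), and nothing has moved. I'll dwell one more second, raise the hand, cross to the tub and lower.

Request:
{"op": "step_arm", "data": {"delta_pos": [[0,0,0],[0,0,0],[0,0,0],[0,0,0],[0,0,0],[0,0,0],[0,0,0],[0,0,0]], "spin": [0,0,0,0,0,0,0,0]}}

```text
time: 4.95
tool_pos: [473.0, 25.2, 66.3]
tcp_rot: [180.0, 0.0, 155.8]
ft_force: [0.8, 0.5, 0.1]
finger_gap: -0.4
grip_force: 0.0
```

Request:
{"op": "step_arm", "data": {"delta_pos": [[0,0,0.1375],[0,0,0.1375],[0,0,0.1375],[0,0,0.1375],[0,0,0.1375],[0,0,0.1375],[0,0,0],[0,0,0]], "spin": [0,0,0,0,0,0,0,0]}}

```text
time: 5.95
tool_pos: [472.6, 25.2, 230.4]
tcp_rot: [-180.0, -0.0, 155.8]
ft_force: [-0.8, -0.7, -0.7]
finger_gap: 0.1
grip_force: 0.0
```

Request:
{"op": "step_arm", "data": {"delta_pos": [[0.15,0.109,0],[0.15,0.109,0],[0.15,0.109,0],[0.15,0.109,0],[0.15,0.109,0],[0.15,0.109,0],[0.15,0.109,0],[0,0,0]], "spin": [0,0,0,0,0,0,0,0]}}

```text
time: 6.95
tool_pos: [682.8, 179.0, 227.0]
tcp_rot: [-179.8, -0.3, 155.9]
ft_force: [0.4, -0.2, 0.2]
finger_gap: 0.1
grip_force: 0.0
```

Request:
{"op": "step_arm", "data": {"delta_pos": [[0,0,0],[0,0,-0.1],[0,0,-0.1],[0,0,-0.1],[0,0,-0.1],[0,0,-0.1],[0,0,-0.09],[0,0,0]], "spin": [0,0,0,0,0,0,0,0]}}

```text
time: 7.95
tool_pos: [681.5, 177.5, 110.5]
tcp_rot: [-179.9, -0.2, 155.8]
ft_force: [0.1, -0.3, 0.5]
finger_gap: -0.1
grip_force: 0.0
```

Request:
{"op": "step_arm", "data": {"delta_pos": [[0,0,0],[0,0,0],[0,0,0],[0,0,0],[0,0,0],[0,0,0],[0,0,0],[0,0,0]], "spin": [0,0,0,0,0,0,0,0]}}

```text
time: 8.95
tool_pos: [682.9, 177.8, 113.2]
tcp_rot: [-180.0, -0.0, 155.8]
ft_force: [-0.4, -0.1, 0.5]
finger_gap: 0.3
grip_force: 0.0
```

Run:
```python
from h import *
im=cv2.resize(r.snapshot('scene')['pixels'][130:280,190:410],(660,450));cv2.imwrite('pics/tub.png',im)
```

```text
(no output)
```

View pics/tub.png

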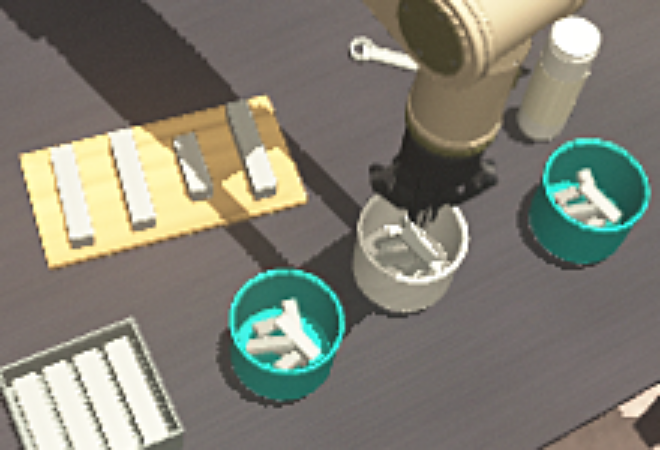

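The crop shows the fingertips at (420,215), above the middle of the metal tub's mouth. They appear slightly high because they are 28 mm above the rim. The bars are undisturbed, so I'll dwell briefly and hand in.

Request:
{"op": "step_arm", "data": {"delta_pos": [[0,0,0],[0,0,0],[0,0,0],[0,0,0],[0,0,0],[0,0,0],[0,0,0],[0,0,0]], "spin": [0,0,0,0,0,0,0,0]}}

```text
time: 10.0
tool_pos: [683.0, 177.8, 113.3]
tcp_rot: [180.0, 0.0, 155.8]
ft_force: [0.6, -1.1, -0.4]
finger_gap: 0.0
grip_force: 0.0
```

```bash
python3 -c "
from bench import r
print(r.hand_in())"
```

```text
the job is handed in; nothing more can be done
None
```

I pointed at the short bar for about 2 s, crossed with the hand raised, and handed in still pointing at the plain metal scrap tub; I saw no sign of contact or movement, but the hand-in returned no verdict.

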